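# Park the long tub in the corner guide

### The job

Push the long lidded tub along the counter, without lifting, gripping or tipping it, into the corner of the dark steel guide, so that its long side lies flat against the guide's rail and its end is up against the short end stop. Leave the square tub and everything else on the counter where it stands, and finish with the hand clear of everything.

Things in the scene. Friction and masses are not known exactly. Their poses are not given: they have to be found in the camera images.
- long_tub: the long tub, loose: white plastic, grey lid, black clip at each end; 90 mm (its x) by 130 mm (its y) by 60 mm high, vertical sides, 0.3 to 0.65 kg, slides at 1 to 6 N. Origin: centre of its underside, z up. Starts between robot and rail, its y within 0.4 rad of world y, left or right of the square tub
- guide: fixed corner guide, dark steel, 40 mm high, walls 8 mm. Origin on the counter at the inner corner. The rail's inner face is its plane x = 0, running 440 mm from the corner along -y; the end stop's is y = 0, running 110 mm along -x. x points away from the robot, y to its left (yaw within 0.1 rad of the world). Tub home: its origin at x -45, y -65 mm in this frame
- square_tub: a tub of the same make, 90 by 90 by 60 mm high, origin at the centre of its underside; a bystander beside the long tub, to be left alone. It stays clear of the 90 mm wide strip in front of the rail
- jar: amber glass jar with a steel cap, 60 mm across, 85 mm high, origin under its centre; a bystander left of the tubs, nearer the robot than the end stop
- shaker: aluminium shaker, 48 mm across, 78 mm high, origin under its centre; a bystander right of the tubs
- oil: tall green glass bottle, 64 mm across, 200 mm high, origin under its centre; a bystander beyond the rail's right-hand end
- bowl: steel bowl, 100 mm across, 50 mm high, origin under its centre; a bystander behind the rail
- cup: white mug, 70 mm across, 80 mm high, origin under its centre; a bystander behind the rail
- spatula: spatula with black handle lying flat on the counter, origin about its middle; a bystander at the far left
Not all that is in view belongs to the job. What is shaped like the long_tub but purple is not meant.

How it is judged:
By the outcome, as a careful person would: the job done as asked, in the order asked, and still so for the second after the job is handed in, with the robot touching nothing.
It also fails if it takes over 46 s, if anything falls off the work surface, if the arm or the gripper's body presses on something with over 40 N, if the wrist force passes 120 N, or if a joint passes its speed limit or range.

### The arm

A 6-joint arm with a two-finger parallel gripper is mounted at the origin on the work surface. World frame = base frame: x ahead of the robot, y to its left, z up, the work surface at z = 0. Lengths are in m, angles in rad, forces in N, time in s.
With the tool pointing down it reaches from about 0.25 to 0.725 m from the base axis. Payload 9.7 kg.
Tool frame: the origin (TCP) lies between the finger pads; the fingertips stand 8 mm ahead of it and the grasp point (between the pads) lies 11 mm behind it (r.tcp_to_tips is the distance from the TCP to the fingertips, in m); z points along the fingers, y is the line along which they close (so a half turn about z gives the same grasp; the last joint's range is limited). The gripper opens to 85 mm and grips with 20 to 120 N. Pads are 22 mm wide; open, the fingers measure 114 mm over their backs; the gripper's body (76 mm by 85 mm) begins 54 mm behind the grasp point. The pads swing forward as they close: fully open they stand 13 mm farther back than shut.
Start: joints at [1.149, 0.087, 0.176, 1.66, 0, 1.571], TCP at [0.225, 0.502, 0.239] pointing down, gripper open.
Joint ranges: [-3.13, 3.13], [-0.85, 1.81], [-1.15, 1.24], [-2.2, 2.28], [-1.44, 1.52], [-3.14, 3.14]. Speed limits (rad/s): [2.22, 2.22, 2.57, 3.14, 3.14, 3.14].

### API

Orientations are given as a rotation vector (axis times angle).
In Python, from plant import get_obs, eyes, r gives the robot as it stands.
- The arm moves only by the tool step_arm, never from a script. Its argument "commands" is one flat list of numbers, 7 for each row, row after row: the shift along the tool's x, y, z in m, then the turn, a rotation vector about the tool's x, y, z in rad, then the finger opening in m, from 0 to 0.0854. A call has exactly 8 rows; each row is the pose to reach, as a shift and turn from the pose commanded when the call began, along the tool's axes at that moment; what a row does not reach only later rows make up. A row lasts 1/8 s, in which the tool goes at most 62.5 mm and 10.7 degrees, less where a joint would pass 70% of its speed; a pose out of reach is approached as far as the arm can. A call with a gripper value outside its range is refused whole. The fingers move at their own pace and stop on an object; "grip_force" is the grip in N (left out, the last holds). Time passes only in rows, so rows that repeat a pose let the fingers close, or fill a call up. It gives the time, the measured TCP pose, the force, the opening and the grip force at its end, in the units of the state.
- get_obs(): the state, without advancing time (a new reading comes with each control period).
- eyes.camera(name): name is "scene" or "top" or "wrist"; returns a dict with "image" (384x512x3 uint8, red, green, blue), "K" (3x3 intrinsics, pixels), "dist" ([k1, k2, p1, p2, k3] as OpenCV has them; the pictures are not rectified), "R" (3x3) and "t" (3): a world point X has camera coordinates R X + t. Camera axes: x right, y down, z forward; pixel columns grow to the right and rows downward; lengths in m; the calibration is good to about 2 mm. A picture is of the moment at which its call begins. There is no depth.
- r.close_job(): hands the job in; it is judged then, once.
Trained networks look in a picture, given as the dict that the camera call returned (one of the last four; its "shot" number tells which), for a name from the list of things; names that differ only in an ending like _2 or _b are one class to them, and where a whole thing is asked for, a point or a joint stands for the part that bears it (a point fixed in the world has none). Each returns a list of dicts, best first, with "score" (0 to 1); they miss things now and then, are a little off and sometimes report something else, mostly with a low value. They report only what shows in the picture. A call takes as long as a camera call. They do not tell look-alikes from the thing itself.
- eyes.masks_of(picture, query): "region" (384x512 bool, what is visible of it) and "pixel" ([column, row] in pixels, amid what is visible of it).
- eyes.tip_of(picture, query): "pixel" ([column, row] in pixels: a listed point, or the origin of a listed thing).
The state is a dict: "clock": time; "joint_pos": joint angles; "dq": joint speeds; "tau": joint torques, N m; "ee_pos": TCP position; "eef_rot": TCP orientation; "ft_force": force on the tool from outside, world axes, zero at the start; "wrist_torque": the same for the moment, N m; "gripper_width": finger opening in m; "finger_force": force on a finger pad.
Only numpy, scipy, OpenCV 4.12 (cv2) and the standard library are available. Lean on these libraries where they do the work, as an engineer would, in place of code of your own. Each camera call takes 0.05 s, during which the arm holds its last target. There are 200 camera calls.

## Working session

There is one attempt and no reset: what is moved stays moved. The work goes in short steps, Python scripts to look and compute and a tool call to move; the robot and the scene stay as the last step left them, time stands still between calls to the robot, and variables do not carry over. Pictures are saved under pics/ and viewed, at most 10 in all, crops included, and the job is handed in when it is done.

Besides the shell and the picture viewer there is one more tool, called after "Call:" as name(argument=value, ...) on one line, values as JSON. step_arm: Moves the arm, as the interface text tells. Its arguments: {"type":"object","properties":{"commands":{"type":"array"},"grip_force":{"type":"number"}},"required":["commands"]}

```bash
mkdir -p pics; ls
cat > h.py <<'E'
import numpy as np,cv2
from plant import get_obs,eyes,r
def unproj(c,px,z):
    u=cv2.undistortPoints(np.array(px,float).reshape(-1,1,2),np.array(c["K"]),np.array(c["dist"])).reshape(-1,2)
    R=np.array(c["R"]);t=np.array(c["t"]);o=-R.T@t
    d=np.c_[u,np.ones(len(u))]@R
    return o+d*((z-o[2])/d[:,2])[:,None]
def proj(c,X):
    return cv2.projectPoints(np.array(X,float).reshape(-1,1,3),cv2.Rodrigues(np.array(c["R"]))[0],np.array(c["t"],float),np.array(c["K"]),np.array(c["dist"]))[0].reshape(-1,2)
def save(im,n): cv2.imwrite("pics/"+n,cv2.cvtColor(im,cv2.COLOR_RGB2BGR))
E
python3 - <<'E'
from h import *
a=eyes.camera("top");b=eyes.camera("scene")
save(np.hstack([cv2.resize(a["image"],(400,300)),cv2.resize(b["image"],(400,300))]) if 0 else a["image"],"top.png");save(b["image"],"scene.png")
for c in (a,):
  for q in "long_tub guide square_tub jar shaker oil bowl cup spatula".split():
    for d in eyes.masks_of(c,q)[:3]:
      print(q,round(d["score"],2),np.round(d["pixel"]),d["region"].sum(),unproj(c,d["pixel"],0.06 if 'tub' in q else 0.0)[0][:2].round(3))
    for d in eyes.tip_of(c,q)[:3]: print("  tip",round(d["score"],2),np.round(d["pixel"]),unproj(c,d["pixel"],0)[0][:2].round(3))
o=get_obs();print(o["ee_pos"],o["eef_rot"],o["clock"])
E
```

```text
pics
long_tub 0.93 [361. 304.] 2215 [ 0.241 -0.258]
long_tub 0.81 [304. 223.] 1966 [ 0.435 -0.118]
long_tub 0.66 [178. 282.] 2052 [0.285 0.186]
  tip 0.75 [300. 224.] [ 0.438 -0.115]
  tip 0.64 [182. 281.] [0.283 0.186]
guide 0.86 [224. 151.] 1578 [0.629 0.091]
guide 0.37 [224. 213.] 1379 [0.461 0.083]
  tip 0.68 [160. 145.] [0.64  0.264]
  tip 0.55 [226. 218.] [0.449 0.078]
square_tub 0.61 [225. 216.] 1341 [0.448 0.079]
square_tub 0.59 [417. 176.] 1062 [ 0.562 -0.409]
square_tub 0.26 [366. 229.] 425 [ 0.422 -0.274]
  tip 0.87 [226. 218.] [0.448 0.079]
  tip 0.21 [303. 226.] [ 0.432 -0.122]
jar 0.77 [136. 226.] 587 [0.422 0.312]
  tip 0.81 [142. 226.] [0.422 0.298]
shaker 0.86 [366. 231.] 372 [ 0.424 -0.29 ]
  tip 0.88 [359. 231.] [ 0.424 -0.271]
oil 0.91 [416. 176.] 1072 [ 0.576 -0.431]
  tip 0.97 [403. 181.] [ 0.561 -0.395]
bowl 0.9 [257.  91.] 1045 [0.803 0.007]
  tip 0.58 [257.  98.] [0.782 0.005]
  tip 0.31 [159. 148.] [0.634 0.266]
cup 0.61 [204.  91.] 851 [0.8   0.151]
cup 0.2 [366. 231.] 379 [ 0.424 -0.289]
  tip 0.95 [208.  99.] [0.777 0.14 ]
  tip 0.7 [255. 100.] [0.778 0.011]
spatula 0.62 [ 91. 165.] 1125 [0.581 0.447]
  tip 0.71 [ 99. 187.] [0.521 0.42 ]
[0.22516089 0.50181633 0.23928212] [6.57583610e-01 3.07197899e+00 5.55824844e-05] 1.0
```

View pics/top.png

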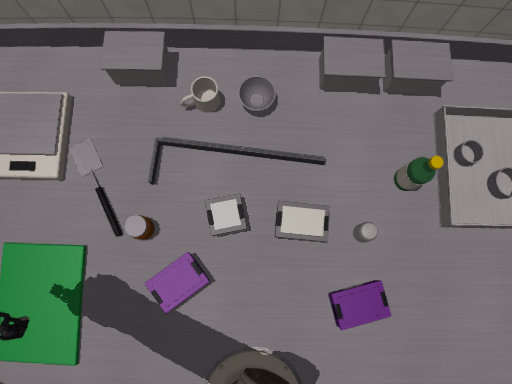

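View pics/scene.png

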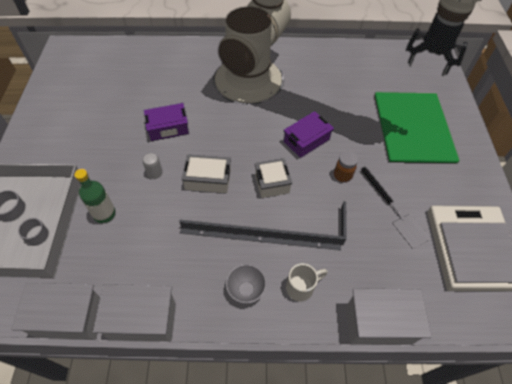

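The top view shows four tub candidates: white/grey long at (303,222), white/grey square at (226,215), purple long at (178,282) and purple long at (361,304). By the description the target is the white one at (303,222), to the right of the square tub. The guide's corner is near (160,143). Next I fit poses and check in a crop.

```bash
cat >> h.py <<'E'
from scipy.optimize import minimize
def box(x0,x1,y0,y1,h): return np.array([[x,y,z] for x in(x0,x1) for y in(y0,y1) for z in(0,h)],float)
PARTS={"long_tub":[box(-.045,.045,-.065,.065,.06)],"square_tub":[box(-.045,.045,-.045,.045,.06)],
"guide":[box(0,.008,-.44,.008,.04),box(-.11,0.008,0,.008,.04)]}
def place(P,p):
    c,s=np.cos(p[2]),np.sin(p[2]); return P@np.array([[c,-s,0],[s,c,0],[0,0,1]]).T+[p[0],p[1],0]
S=4
def render(c,name,p):
    m=np.zeros((384*S,512*S),np.uint8)
    for P in PARTS[name]:
        q=(proj(c,place(P,p))+.5)*S
        cv2.fillConvexPoly(m,cv2.convexHull(q.astype(np.float32)).astype(np.int32),1)
    return m
def fit(cms,name,p0):
    ms=[(c,cv2.resize(m.astype(np.uint8),None,fx=S,fy=S,interpolation=cv2.INTER_NEAREST)) for c,m in cms]
    def f(p):
        e=0
        for c,m in ms:
            w=render(c,name,p); e+=1-(w&m).sum()/max(1,(w|m).sum())
        return e/len(ms)
    best=None
    for d in (-.15,0,.15):
        p=np.array(p0)+[0,0,d]
        o=minimize(f,p,method="Nelder-Mead",options=dict(initial_simplex=[p,p+[.015,0,0],p+[0,.015,0],p+[0,0,.1]],xatol=2e-4,fatol=1e-4))
        if best is None or o.fun<best.fun: best=o
    return best.x,best.fun
def mask(c,name,p0):
    ctr=proj(c,[[p0[0],p0[1],.03]])[0]
    L=[d for d in eyes.masks_of(c,name)]
    if not L: return None
    if name=="guide": return L[0]["region"]
    d=min(L,key=lambda d:np.hypot(*(np.array(d["pixel"])-ctr)))
    return d["region"] if np.hypot(*(np.array(d["pixel"])-ctr))<15 else None
E
python3 - <<'E'
from h import *
cs=[eyes.camera("top"),eyes.camera("scene")]
ov=cs[0]["image"].copy(); ov2=cs[1]["image"].copy(); ov=[cv2.resize(o,None,fx=S,fy=S) for o in(ov,ov2)]
for n,p0 in dict(long_tub=(.437,-.117,0),square_tub=(.449,.079,0),guide=(.64,.26,0)).items():
    ms=[(c,mask(c,n,p0)) for c in cs]
    ms=[m for m in ms if m[1] is not None]
    for sub in [[m] for m in ms]+[ms]:
        p,e=fit(sub,n,p0); print(n,len(sub),np.round(p,4),round(e,3))
    for i in (0,1):
        k,_=cv2.findContours(render(cs[i],n,p),0,1); cv2.drawContours(ov[i],k,-1,(255,0,0),1)
a=ov[0][500:1000,560:1360]
save(cv2.resize(np.vstack([ov[0][500:1000,560:1360],ov[1][580:1030,660:1460]]),(500,594)),"ov.png")
E
```

```text
long_tub 1 [ 0.4404 -0.114  -0.0981] 0.093
long_tub 1 [ 0.442  -0.1105 -0.05  ] 0.068
long_tub 2 [ 0.4425 -0.1125 -0.0577] 0.084
square_tub 1 [0.4533 0.078  0.2289] 0.065
square_tub 1 [0.4551 0.0823 0.1505] 0.091
square_tub 2 [0.4539 0.0795 0.1934] 0.086
guide 1 [ 0.6451  0.262  -0.0977] 0.156
guide 1 [ 0.6516  0.2631 -0.0995] 0.286
guide 2 [ 0.6457  0.2633 -0.0977] 0.246
```

View pics/ov.png

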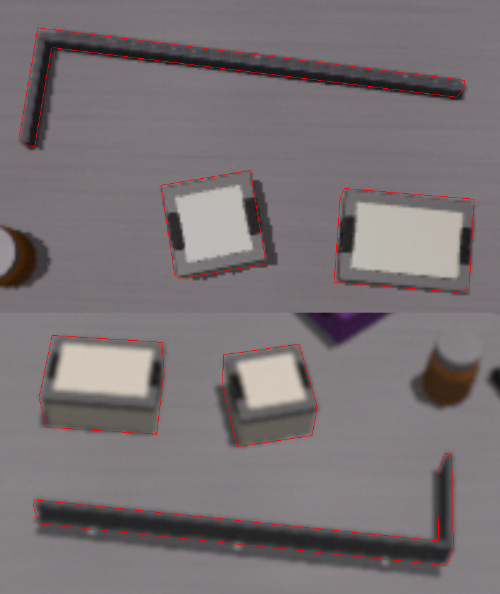

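The crop confirms it: the grey-lidded white long tub is at right (crop 405,240), with the square tub on its left (crop 215,225), and the model outlines match. I'll push it to the rail with the open fingers, then along the rail.

```bash
cat >> h.py <<'E'
from scipy.spatial.transform import Rotation as Ro
def go(x,y,z,yaw):
    "shift/turn to TCP at x,y,z with tool down and tool y along world angle yaw (mod pi)"
    o=get_obs();R=Ro.from_rotvec(o["eef_rot"]);
    out=[]
    for k in (0,np.pi):
        a=yaw+k; Y=np.array([np.cos(a),np.sin(a),0]);Z=np.array([0,0,-1.]);T=Ro.from_matrix(np.c_[np.cross(Y,Z),Y,Z])
        out.append((R.inv()*T).as_rotvec())
    print("shift",np.round(R.inv().apply(np.array([x,y,z])-o["ee_pos"]),4),"turn",*[np.round(t,3) for t in out])
    print("at",np.round(o["ee_pos"],4),"F",np.round(o["ft_force"],1),"w",round(o["gripper_width"],4),"t",o["clock"],"q",np.round(o["joint_pos"],2))
E
python3 -c "
from h import *
go(.362,-.106,.20,np.pi/2-.098)"
```

```text
shift [-0.3737 -0.4985  0.0393] turn [-0.    -0.    -0.324] [-0.     0.     2.818]
at [0.2252 0.5018 0.2393] F [-0.9  0.5  0.2] w 0.0853 t 1.4 q [1.15 0.09 0.18 1.66 0.   1.57]
```

Call:
step_arm(commands=[-0.374,-0.498,0.039,0,0,-0.324,0.085,-0.374,-0.498,0.039,0,0,-0.324,0.085,-0.374,-0.498,0.039,0,0,-0.324,0.085,-0.374,-0.498,0.039,0,0,-0.324,0.085,-0.374,-0.498,0.039,0,0,-0.324,0.085,-0.374,-0.498,0.039,0,0,-0.324,0.085,-0.374,-0.498,0.039,0,0,-0.324,0.085,-0.374,-0.498,0.039,0,0,-0.324,0.085])

```text
clock: 2.4
ee_pos: [0.3352, 0.0131, 0.2083]
eef_rot: [0.153, 3.136, 0.0]
ft_force: [1.5, 1.7, 0.0]
gripper_width: 0.0853
finger_force: 0.0
```

```bash
python3 -c "
from h import *
go(.362,-.106,.022,np.pi/2-.098)"
```

```text
shift [-0.0379 -0.116   0.1863] turn [0.    0.002 0.001] [-3.000e-03  0.000e+00 -3.141e+00]
at [0.3352 0.0131 0.2083] F [1.5 1.7 0. ] w 0.0853 t 2.4 q [ 0.04 -0.44 -0.33  1.67  0.    0.14]
```

Call:
step_arm(commands=[-0.038,-0.116,0.006,0,0,0,0.085,-0.038,-0.116,0.006,0,0,0,0.085,-0.038,-0.116,0.006,0,0,0,0.085,-0.038,-0.116,0.06,0,0,0,0.085,-0.038,-0.116,0.115,0,0,0,0.085,-0.038,-0.116,0.15,0,0,0,0.085,-0.038,-0.116,0.175,0,0,0,0.085,-0.038,-0.116,0.186,0,0,0,0.085])

```text
clock: 3.4
ee_pos: [0.3611, -0.1031, 0.021]
eef_rot: [-0.152, -3.137, -0.001]
ft_force: [0.5, -0.5, -0.1]
gripper_width: 0.0849
finger_force: 0.0
```

```bash
python3 -c "
from h import *
go(.362,-.106,.022,np.pi/2-.098)
c=eyes.camera('top');w=eyes.camera('wrist');save(np.vstack([c['image'][160:300,180:440].repeat(2,0).repeat(2,1),cv2.resize(w['image'],(520,300))]),'a.png')"
```

```text
shift [-0.0012 -0.0028 -0.001 ] turn [ 0.    -0.001  0.001] [ 2.00e-03  1.00e-03 -3.14e+00]
at [ 0.3611 -0.1031  0.021 ] F [ 0.5 -0.5 -0.1] w 0.0849 t 3.4 q [-0.28 -0.32 -0.61  1.28  0.   -0.18]
```

View pics/a.png

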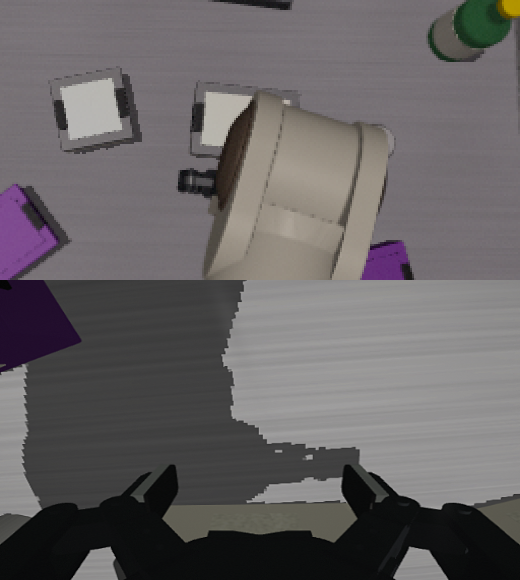

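The crop shows the open hand squarely behind the long tub, whose end and lid are visible at crop (215,115), clear of the square tub and shaker. Now I push.

Call:
step_arm(commands=[-0.015,0,0,0,0,0,0.085,-0.027,0,0,0,0,0,0.085,-0.038,0,0,0,0,0,0.085,-0.05,0,0,0,0,0,0.085,-0.062,0,0,0,0,0,0.085,-0.074,0,0,0,0,0,0.085,-0.086,0,0,0,0,0,0.085,-0.098,0,0,0,0,0,0.085])

```text
clock: 4.5
ee_pos: [0.46, -0.1137, 0.0219]
eef_rot: [-0.154, -3.138, -0.0]
ft_force: [-2.7, 0.4, 2.9]
gripper_width: 0.0849
finger_force: 1.2
```

Call:
step_arm(commands=[-0.008,0,0,0,0,0,0.085,-0.016,0,0,0,0,0,0.085,-0.022,0,0,0,0,0,0.085,-0.027,0,0,0,0,0,0.085,-0.032,0,0,0,0,0,0.085,-0.035,0,0,0,0,0,0.085,-0.037,0,0,0,0,0,0.085,-0.038,0,0,0,0,0,0.085])

```text
clock: 5.5
ee_pos: [0.4971, -0.1174, 0.022]
eef_rot: [-0.154, -3.138, -0.0]
ft_force: [-0.7, -0.5, -1.1]
gripper_width: 0.0849
finger_force: 0.7
```

```bash
python3 -c "
from h import *
go(.362,-.106,.022,np.pi/2-.098)
cs=[eyes.camera('top'),eyes.camera('scene')]
m=mask(cs[1],'long_tub',(.56,-.12))
print(fit([(cs[1],m)],'long_tub',(.56,-.12,-.1)) if m is not None else None)
save(np.vstack([cs[0]['image'][120:270,130:390].repeat(2,0).repeat(2,1),cs[1]['image'][140:280,120:380].repeat(2,0).repeat(2,1)]),'b.png')"
```

```text
shift [ 0.1355 -0.0019  0.    ] turn [ 0. -0.  0.] [ 0.     0.    -3.141]
at [ 0.4971 -0.1174  0.022 ] F [-0.7 -0.5 -1.1] w 0.0849 t 5.5 q [-0.23  0.02 -0.31  1.24  0.   -0.13]
(array([ 0.54477838, -0.12235305, -0.03407298]), np.float64(0.15892117535792327))
```

View pics/b.png

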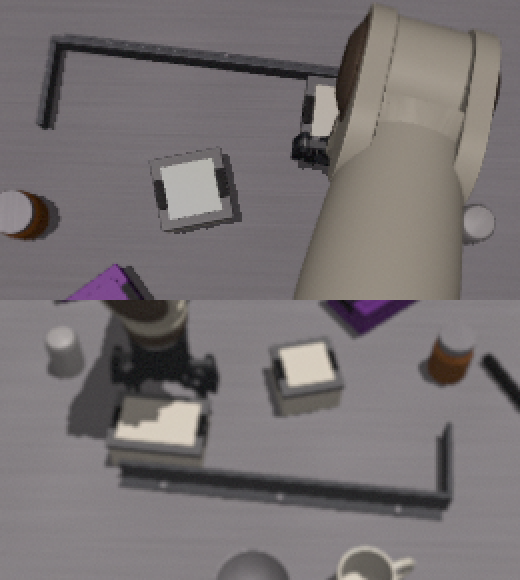

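The tub has followed squarely and is just short of the rail (top crop 320,105; scene crop 160,430). I push the last bit gently.

Call:
step_arm(commands=[-0.001,0,0,0,0,0,0.085,-0.002,0,0,0,0,0,0.085,-0.003,0,0,0,0,0,0.085,-0.004,0,0,0,0,0,0.085,-0.005,0,0,0,0,0,0.085,-0.006,0,0,0,0,0,0.085,-0.007,0,0,0,0,0,0.085,-0.008,0,0,0,0,0,0.085])

```text
clock: 6.65
ee_pos: [0.5048, -0.1181, 0.022]
eef_rot: [-0.154, -3.137, -0.0]
ft_force: [-7.1, 2.1, 4.2]
gripper_width: 0.0849
finger_force: 3.4
```

Call:
step_arm(commands=[-0.001,0,0,0,0,0,0.085,-0.0015,0,0,0,0,0,0.085,-0.002,0,0,0,0,0,0.085,-0.0025,0,0,0,0,0,0.085,-0.003,0,0,0,0,0,0.085,-0.0035,0,0,0,0,0,0.085,-0.004,0,0,0,0,0,0.085,-0.004,0,0,0,0,0,0.085])

```text
clock: 7.65
ee_pos: [0.5047, -0.1181, 0.022]
eef_rot: [-0.154, -3.129, -0.001]
ft_force: [-29.1, 4.8, 19.8]
gripper_width: 0.0847
finger_force: 14.7
```

Solid contact: the tub is against the rail. I back off and lift.

Call:
step_arm(commands=[0.02,0,0,0,0,0,0.085,0.044,0,0,0,0,0,0.085,0.044,0,-0.04,0,0,0,0.085,0.044,0,-0.1,0,0,0,0.07,0.044,-0.03,-0.14,0,0,0,0.04,0.044,-0.08,-0.14,0,0,0,0.04,0.044,-0.13,-0.14,0,0,0,0.04,0.044,-0.13,-0.14,0,0,0,0.04])

```text
clock: 8.65
ee_pos: [0.4523, -0.2464, 0.1618]
eef_rot: [0.159, 3.137, -0.001]
ft_force: [0.3, -0.1, 0.3]
gripper_width: 0.04
finger_force: 0.0
```

```bash
python3 -c "
from h import *
go(.54,-.225,.16,-.098)
cs=[eyes.camera('top'),eyes.camera('scene')]
for i in (0,1):
  m=mask(cs[i],'long_tub',(.56,-.12))
  print(fit([(cs[i],m)],'long_tub',(.56,-.12,-.1)) if m is not None else None)
save(np.vstack([cs[0]['image'][120:270,130:390].repeat(2,0).repeat(2,1),cs[1]['image'][140:280,120:380].repeat(2,0).repeat(2,1)]),'c.png')"
```

```text
shift [-0.0851  0.0301  0.0018] turn [-0.000e+00  1.000e-03  1.567e+00] [-1.000e-03 -0.000e+00 -1.574e+00]
at [ 0.4523 -0.2464  0.1618] F [ 0.3 -0.1  0.3] w 0.04 t 8.65 q [-0.5  -0.01 -0.08  1.51 -0.   -0.4 ]
(array([ 0.55957548, -0.12658496, -0.10213874]), np.float64(0.052465770023021885))
(array([ 0.55821518, -0.1241603 , -0.10369193]), np.float64(0.15298173924147618))
```

View pics/c.png

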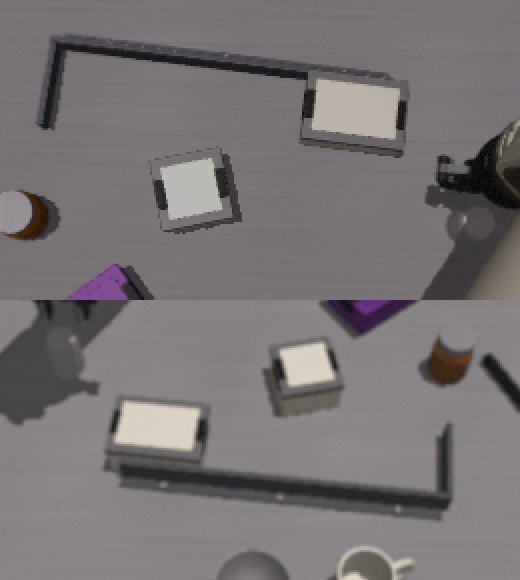

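The tub lies flat along the rail (top crop 355,110) and everything else is unmoved. Now I go to its right-hand end.

Call:
step_arm(commands=[-0.09,0.024,0,0,0,0.19,0.04,-0.09,0.024,0,0,0,0.37,0.04,-0.09,0.024,0,0,0,0.55,0.04,-0.09,0.024,0,0,0,0.73,0.04,-0.09,0.024,0,0,0,0.91,0.04,-0.09,0.024,0,0,0,1.09,0.04,-0.09,0.024,0,0,0,1.27,0.04,-0.09,0.024,0,0,0,1.45,0.04])

```text
clock: 9.85
ee_pos: [0.5448, -0.2272, 0.1622]
eef_rot: [2.2, 2.242, 0.0]
ft_force: [-0.1, 0.2, -0.1]
gripper_width: 0.04
finger_force: 0.0
```

```bash
python3 -c "
from h import *
go(.551,-.228,.022,-.098)"
```

```text
shift [-0.001   0.0062  0.1402] turn [ 0.    -0.     0.117] [ 0.     0.    -3.025]
at [ 0.5448 -0.2272  0.1622] F [-0.1  0.2 -0.1] w 0.04 t 9.85 q [-0.4   0.17  0.12  1.52  0.    1.16]
```

Call:
step_arm(commands=[-0.001,0.006,0.02,0,0,0.117,0.04,-0.001,0.006,0.06,0,0,0.117,0.04,-0.001,0.006,0.1,0,0,0.117,0.04,-0.001,0.006,0.12,0,0,0.117,0.04,-0.001,0.006,0.13,0,0,0.117,0.04,-0.001,0.006,0.138,0,0,0.117,0.04,-0.001,0.006,0.14,0,0,0.117,0.04,-0.001,0.006,0.14,0,0,0.117,0.04])

```text
clock: 10.85
ee_pos: [0.5508, -0.2295, 0.0227]
eef_rot: [2.323, 2.114, 0.001]
ft_force: [-0.2, 0.2, -0.2]
gripper_width: 0.0402
finger_force: 0.0
```

```bash
python3 -c "
from h import *
# final TCP: tub home end face minus 11mm, guide (.643,.262)
u=np.array([.0978,.9952]);n=np.array([.9952,-.0978]);f=np.array([.643,.262])-.045*n-(.13+.011)*u
print(f);go(f[0],f[1],.022,-.098)"
```

```text
[0.5844262 0.1260778]
shift [3.571e-01 1.000e-04 6.000e-04] turn [0.001 0.    0.004] [-0.000e+00  1.000e-03 -3.138e+00]
at [ 0.5508 -0.2295  0.0227] F [-0.2  0.2 -0.2] w 0.0402 t 10.85 q [-0.39  0.22 -0.09  1.26  0.    1.27]
```

Call:
step_arm(commands=[0.015,0,0,0,0,0,0.04,0.027,0,0,0,0,0,0.04,0.04,0,0,0,0,0,0.04,0.054,0,0,0,0,0,0.04,0.068,0,0,0,0,0,0.04,0.082,0,0,0,0,0,0.04,0.096,0,0,0,0,0,0.04,0.11,0.001,0,0,0,0,0.04])

```text
clock: 11.85
ee_pos: [0.5617, -0.119, 0.022]
eef_rot: [-2.323, -2.115, 0.0]
ft_force: [-1.7, -2.2, 0.1]
gripper_width: 0.0401
finger_force: 0.0
```

Call:
step_arm(commands=[0.014,0,0,0,0,0,0.04,0.028,0,0,0,0,0,0.04,0.042,0,0,0,0,0,0.04,0.056,0,0,0,0,0,0.04,0.07,0,0,0,0,0,0.04,0.082,0,0,0,0,0,0.04,0.09,0,0,0,0,0,0.04,0.095,0.001,0,0,0,0,0.04])

```text
clock: 12.85
ee_pos: [0.5716, -0.025, 0.022]
eef_rot: [-2.323, -2.115, 0.0]
ft_force: [-0.9, -1.7, 0.6]
gripper_width: 0.0399
finger_force: 0.0
```

```bash
python3 -c "
from h import *
go(.5844,.1261,.022,-.098)
cs=[eyes.camera('top'),eyes.camera('scene')]
o=get_obs();g=o['ee_pos'][:2]+np.array([.0978,.9952])*.076;print(g)
m=mask(cs[1],'long_tub',g)
print(fit([(cs[1],m)],'long_tub',(g[0],g[1],-.1)) if m is not None else None)
save(np.vstack([cs[0]['image'][120:270,130:390].repeat(2,0).repeat(2,1),cs[1]['image'][140:280,120:380].repeat(2,0).repeat(2,1)]),'d.png')"
```

```text
shift [ 0.1517 -0.0014 -0.    ] turn [-0.     0.     0.004] [-0.    -0.    -3.137]
at [ 0.5716 -0.025   0.022 ] F [-0.9 -1.7  0.6] w 0.0399 t 12.85 q [-0.04  0.17 -0.16  1.25 -0.    1.62]
[0.57928804 0.0506147 ]
(array([ 0.56235646,  0.05778977, -0.12730338]), np.float64(0.20624917946698174))
```

View pics/d.png

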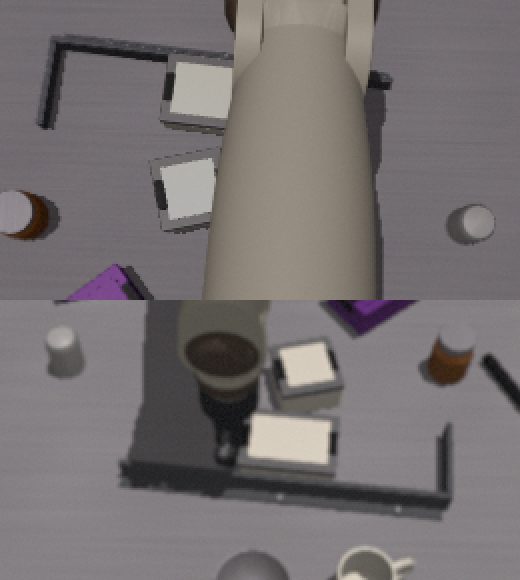

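The tub slides along the rail (scene crop 290,440), still flat and clear of the square tub. I continue.

Call:
step_arm(commands=[0.012,0,0,0,0,0,0.04,0.026,0,0,0,0,0,0.04,0.04,0,0,0,0,0,0.04,0.054,0,0,0,0,0,0.04,0.068,0,0,0,0,0,0.04,0.082,0,0,0,0,0,0.04,0.094,0,0,0,0,0,0.04,0.105,0,0,0,0,0,0.04])

```text
clock: 14.0
ee_pos: [0.5816, 0.0798, 0.022]
eef_rot: [2.323, 2.115, -0.0]
ft_force: [1.3, -2.3, 0.6]
gripper_width: 0.0403
finger_force: 0.0
```

Call:
step_arm(commands=[0.009,0,0,0,0,0,0.04,0.017,0,0,0,0,0,0.04,0.024,0,0,0,0,0,0.04,0.03,0,0,0,0,0,0.04,0.035,0,0,0,0,0,0.04,0.038,0,0,0,0,0,0.04,0.04,0,0,0,0,0,0.04,0.042,0,0,0,0,0,0.04])

```text
clock: 15.0
ee_pos: [0.5854, 0.1209, 0.022]
eef_rot: [-2.323, -2.114, 0.0]
ft_force: [-0.0, -0.9, -0.4]
gripper_width: 0.0399
finger_force: 0.0
```

Call:
step_arm(commands=[0.001,0,0,0,0,0,0.04,0.002,0,0,0,0,0,0.04,0.003,0,0,0,0,0,0.04,0.004,0,0,0,0,0,0.04,0.005,0,0,0,0,0,0.04,0.006,0,0,0,0,0,0.04,0.006,0,0,0,0,0,0.04,0.006,0,0,0,0,0,0.04])

```text
clock: 16.0
ee_pos: [0.5852, 0.1239, 0.022]
eef_rot: [2.324, 2.11, -0.007]
ft_force: [-4.4, -18.1, 5.4]
gripper_width: 0.0399
finger_force: 0.0
```

Contact with the end stop. I back off, lift clear and look.

Call:
step_arm(commands=[-0.015,0,0,0,0,0,0.04,-0.045,0,0,0,0,0,0.04,-0.06,0,-0.03,0,0,0,0.04,-0.06,0,-0.08,0,0,0,0.04,-0.11,-0.05,-0.13,0,0,0,0.04,-0.16,-0.1,-0.15,0,0,0,0.04,-0.21,-0.15,-0.15,0,0,0,0.04,-0.25,-0.2,-0.15,0,0,0,0.04])

```text
clock: 17.0
ee_pos: [0.3963, -0.0796, 0.1708]
eef_rot: [2.322, 2.115, 0.002]
ft_force: [1.2, -0.0, 0.6]
gripper_width: 0.0399
finger_force: 0.0
```

```bash
python3 -c "
from h import *
go(.5,-.1,.022,-.098)
cs=[eyes.camera('top'),eyes.camera('scene')]
for n,p in (('long_tub',(.592,.193,-.1)),('square_tub',(.4539,.08,.19)),('guide',(.643,.262,-.1))):
  for i in (0,1):
    m=mask(cs[i],n,p)
    print(n,fit([(cs[i],m)],n,p) if m is not None else None)
save(np.vstack([cv2.resize(cs[0]['image'][120:220,130:310],(540,300)),cs[1]['image'][140:280,120:390].repeat(2,0).repeat(2,1)]),'e.png')"
```

```text
shift [-0.0107  0.1048  0.1489] turn [ 0.002 -0.     0.005] [ 1.000e-03  3.000e-03 -3.137e+00]
at [ 0.3963 -0.0796  0.1708] F [ 1.2 -0.   0.6] w 0.0399 t 17.0 q [-0.2  -0.28 -0.29  1.55  0.    1.47]
long_tub (array([ 0.59010239,  0.2021903 , -0.10013864]), np.float64(0.04630427675572857))
long_tub (array([ 0.57811191,  0.20669869, -0.13355062]), np.float64(0.1751764743123041))
square_tub (array([0.4533892 , 0.07777437, 0.2138262 ]), np.float64(0.04666048646978327))
square_tub (array([0.45260661, 0.08124861, 0.18243374]), np.float64(0.07211948077983266))
guide (array([ 0.64731489,  0.25959012, -0.10302225]), np.float64(0.4059517328978407))
guide (array([ 0.64893139,  0.26454471, -0.09550268]), np.float64(0.3402219950343216))
```

View pics/e.png

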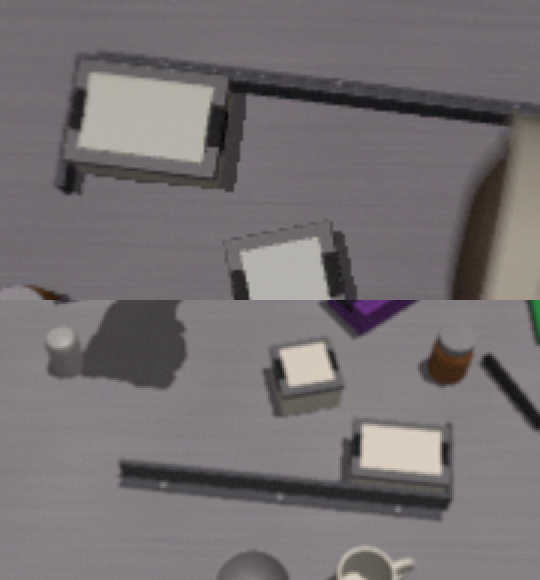

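The tub sits in the corner (top crop 148,118): end against the stop, side along the rail, with the square tub unmoved. There is time for one gentle confirming nudge towards the rail.

```bash
python3 -c "
from h import *
go(.50,.211,.17,np.pi/2-.098)"
```

```text
shift [ 2.974e-01  7.460e-02 -1.000e-04] turn [-0.000e+00 -1.000e-03 -1.566e+00] [-1.000e-03  0.000e+00  1.576e+00]
at [ 0.3982 -0.0782  0.1698] F [0.3 0.2 0.1] w 0.04 t 17.4 q [-0.19 -0.27 -0.29  1.55  0.    1.47]
```

Call:
step_arm(commands=[0.297,0.075,0,0,0,-0.18,0.06,0.297,0.075,0,0,0,-0.36,0.06,0.297,0.075,0,0,0,-0.54,0.06,0.297,0.075,0,0,0,-0.72,0.06,0.297,0.075,0,0,0,-0.9,0.06,0.297,0.075,0,0,0,-1.08,0.06,0.297,0.075,0,0,0,-1.26,0.06,0.297,0.075,0,0,0,-1.44,0.06])

```text
clock: 18.4
ee_pos: [0.5001, 0.2113, 0.169]
eef_rot: [-0.34, -3.122, 0.001]
ft_force: [-0.5, -0.5, 0.1]
gripper_width: 0.0602
finger_force: 0.0
```

```bash
python3 -c "
from h import *
go(.50,.211,.024,np.pi/2-.098)"
```

```text
shift [-0.0002 -0.0002  0.145 ] turn [-0.001 -0.002 -0.119] [-2.000e-03  1.000e-03  3.023e+00]
at [0.5001 0.2113 0.169 ] F [-0.5 -0.5  0.1] w 0.0602 t 18.4 q [0.4  0.06 0.01 1.52 0.   0.62]
```

Call:
step_arm(commands=[0,0,0,0,0,-0.119,0.06,0,0,0.04,0,0,-0.119,0.06,0,0,0.08,0,0,-0.119,0.06,0,0,0.115,0,0,-0.119,0.06,0,0,0.135,0,0,-0.119,0.06,0,0,0.145,0,0,-0.119,0.06,0,0,0.145,0,0,-0.119,0.06,0,0,0.145,0,0,-0.119,0.06])

```text
clock: 19.4
ee_pos: [0.5006, 0.2104, 0.026]
eef_rot: [0.165, 3.136, 0.001]
ft_force: [-0.1, 0.3, -0.3]
gripper_width: 0.06
finger_force: 0.0
```

Call:
step_arm(commands=[-0.01,0,0,0,0,0,0.06,-0.018,0,0,0,0,0,0.06,-0.024,0,0,0,0,0,0.06,-0.028,0,0,0,0,0,0.06,-0.031,0,0,0,0,0,0.06,-0.033,0,0,0,0,0,0.06,-0.034,0,0,0,0,0,0.06,-0.035,0,0,0,0,0,0.06])

```text
clock: 20.4
ee_pos: [0.5348, 0.2062, 0.0252]
eef_rot: [0.166, 3.137, 0.0]
ft_force: [0.7, 0.5, -0.4]
gripper_width: 0.0598
finger_force: 0.0
```

Call:
step_arm(commands=[-0.001,0,0,0,0,0,0.06,-0.0015,0,0,0,0,0,0.06,-0.002,0,0,0,0,0,0.06,-0.0025,0,0,0,0,0,0.06,-0.003,0,0,0,0,0,0.06,-0.0035,0,0,0,0,0,0.06,-0.004,0,0,0,0,0,0.06,-0.004,0,0,0,0,0,0.06])

```text
clock: 21.4
ee_pos: [0.5366, 0.2058, 0.0251]
eef_rot: [-0.164, -3.133, 0.0]
ft_force: [-15.4, 0.2, 8.6]
gripper_width: 0.0599
finger_force: 7.3
```

It is firm against the rail at the same offset as before. I retreat.

Call:
step_arm(commands=[0.012,0,0,0,0,0,0.06,0.028,0,0,0,0,0,0.06,0.034,0,-0.03,0,0,0,0.06,0.034,0,-0.08,0,0,0,0.06,0.034,0,-0.14,0,0,0,0.06,0.08,-0.04,-0.16,0,0,0,0.06,0.13,-0.09,-0.16,0,0,0,0.06,0.13,-0.12,-0.16,0,0,0,0.06])

```text
clock: 22.4
ee_pos: [0.3945, 0.0994, 0.1856]
eef_rot: [0.164, 3.136, 0.0]
ft_force: [0.3, 0.2, 0.1]
gripper_width: 0.0602
finger_force: 0.0
```

```bash
python3 -c "
from h import *
cs=[eyes.camera('top'),eyes.camera('scene')]
for n,p in (('long_tub',(.592,.2,-.1)),('square_tub',(.4539,.08,.19))):
  for i in (0,1):
    m=mask(cs[i],n,p)
    print(n,fit([(cs[i],m)],n,p) if m is not None else None)
save(np.vstack([cv2.resize(cs[0]['image'][120:220,130:310],(540,300)),cs[1]['image'][140:280,120:390].repeat(2,0).repeat(2,1)]),'f.png')"
```

```text
long_tub (array([ 0.60230319,  0.20285119, -0.13365044]), np.float64(0.4261133603238867))
long_tub (array([ 0.57933128,  0.20660367, -0.14951394]), np.float64(0.1870539943163877))
square_tub None
square_tub (array([0.45380228, 0.08015859, 0.19239632]), np.float64(0.0637990330459054))
```

View pics/f.png

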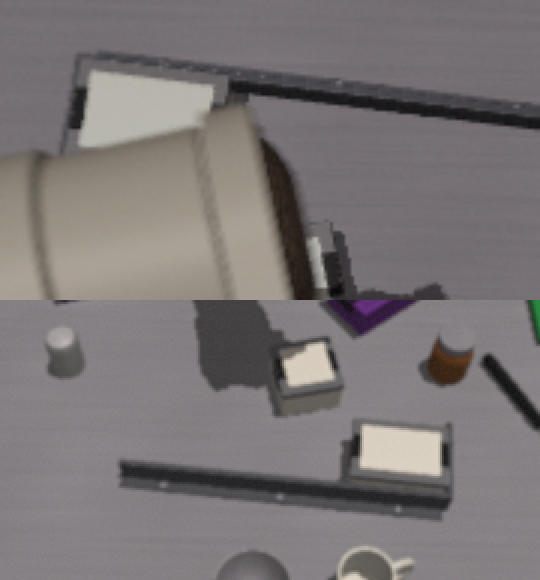

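The tub is seated in the corner (scene crop 400,455), the square tub and jar are unmoved, and the hand is high and clear. I'm handing in.

```bash
python3 -c "
from h import *
print(r.close_job())"
```

```text
the job is handed in; nothing more can be done
None
```

The long tub is in the corner of the guide, its side pushed firm against the rail and its end against the stop; the last pictures show the square tub and jar unmoved and the hand clear, and I handed the job in at about 22.5 s.

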